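Pin the fence of a bread slicing guide with its thumbscrew

ROBOT

A 6-joint arm with a two-finger parallel gripper is mounted at the origin on a cart in front of the work surface, level with it; the furniture and walls round the work are solid. World frame = base frame: x ahead of the robot, y to its left, z up, the work surface at z = 0. Lengths are in m, angles in rad, forces in N, time in s.
With the tool pointing down it reaches from about 0.25 to 0.725 m from the base axis. Payload 4 kg.
Tool frame: the origin (TCP) lies midway between the tips of the shut fingers; the grasp point (between the pads) lies 19 mm behind it; x points along the fingers, y is the direction in which the jaws open and shut, and the axes are right-handed (so a half turn about x gives the same grasp; the last joint's range is limited). The gripper opens to 85 mm and grips with 20 to 120 N. Pads are 22 mm wide; open, the fingers measure 114 mm over their backs; the gripper's body (76 mm by 85 mm) begins 54 mm behind the grasp point. The pads swing forward as they close: fully open they stand 13 mm farther back than shut.
Start: joints at [1.213, 0.241, 0.005, 1.335, 0, 1.571], TCP at [0.175, 0.468, 0.231] pointing down, gripper open.
Joint ranges: [-2.72, 2.72], [-1.05, 1.87], [-1.09, 1.28], [-1.99, 2.15], [-1.42, 1.44], [-3.14, 3.14]. Speed limits (rad/s): [2.79, 2.79, 3.14, 3.14, 3.14, 3.14].

INTERFACE

Orientations are given as a unit quaternion [x, y, z, w].
In Python, from workcell import * gives the robot as it stands.
- The arm moves only by the tool play_rows, never from a script. Its argument "plan" is a list of rows, each a list of 7 numbers: the shift along the tool's x, y, z in mm, then the turn, a rotation vector about the tool's x, y, z in rad, then the closure, from -1 (fully open) to 1 (shut). In form: [[x, y, z, rx, ry, rz, grip], ...]. A call has 1 to 20 rows; each row shifts and turns the commanded pose from where the row before left it, along the tool's axes as they then stand; what a row does not reach is not made up. A row lasts 1/12 s, in which the tool goes at most 41.7 mm and 7.16 degrees, less where a joint would pass 70% of its speed; a pose out of reach is approached as far as the arm can. A call with a gripper value outside its range is refused whole. The fingers move at their own pace and stop on an object; the grip force is fixed at half the most. Time passes only in rows, so rows that do not move let the fingers close. It gives the time, the measured TCP pose, the force and the opening at its end, in the units of the state.
- get_obs(): the state, without advancing time (a new reading comes with each control period).
- camera(name): name is "scene" or "top" or "wrist"; returns a dict with "frame" (480x640x3 uint8, red, green, blue), "depth" (480x640 float32, m along the optical axis (not along the pixel's ray), 0 where there is no reading), "fx", "fy", "cx", "cy" (pixels), "camera_from_world" (4x4, takes a point from world to camera coordinates). Camera axes: x right, y up, looking along -z (the intrinsics and any distortion apply to the point x, -y, -z); pixel columns grow to the right and rows downward; lengths in m; the calibration is good to about 2 mm. The wrist camera is an equidistant fisheye: a pixel r from the principal point sees the ray r / f radians off the axis. A picture is of the moment at which its call begins.
- job_done(): hands the job in, once; it reports no verdict.
Trained networks look in a picture, given as the dict that the camera call returned (one of the last four; its "shot" number tells which), for a name from the list of things; names that differ only in an ending like _2 or _b are one class to them, and where a whole thing is asked for, a point or a joint stands for the part that bears it (a point fixed in the world has none). Each returns a list of dicts, best first, with "confidence" (0 to 1); they miss things now and then, are a little off and sometimes report something else, mostly with a low value. They report only what shows in the picture. A call takes as long as a camera call. They do not tell look-alikes from the thing itself.
- search_frame(thing, picture): "centre" ([x, y, z] in m, in world coordinates, good to about 4 mm: the middle of the surface that is visible of it).
- pinpoint(thing, picture): "centre" ([x, y, z] in m, in world coordinates, good to about 4 mm: a listed point, or the origin of a listed thing).
The state is a dict: "clock": time; "joint_pos": joint angles; "joint_vel": joint speeds; "tau": joint torques, N m; "eef_pos": TCP position; "tool_rot": TCP orientation; "ft_force": force on the tool from outside, world axes, zero at the start; "ft_torque": the same for the moment, N m; "grip_width": finger opening in m.
Only numpy, scipy, OpenCV 4.12 (cv2) and the standard library are available. Lean on these libraries where they do the work, as an engineer would, in place of code of your own. Each camera call takes 0.05 s, during which the arm holds its last target. There are 200 camera calls.

TASK

Set the bread slicing guide for thin slices: slide its fence along the sloping deck until the hole in the fence's foot plate lies over the red-ringed hole in the deck, then take the thumbscrew out of its wooden rest and push it square to the slope through both holes until its head sits flat on the plate. Let go of everything and leave the striped mug, yoghurt pot, onion and lemon where they are.

Things in the scene. Friction and masses are not known exactly. Their poses are not given: they have to be found in the camera images.
- slicing_guide: Fixed wooden wedge-shaped stand of the slicing guide, 190 x 266 mm on the worktop. Origin on the worktop under its centre; x runs towards its high back edge, y to its left seen from the front, z up. It stands with its low edge towards the robot, turned by up to 0.2 rad.
- deck: Sloping pale wooden deck fixed to the stand: 200 mm up the slope, 280 wide, 12 thick; ledges on its low and high edges rise 12 mm above it. It rises away from the robot at 30 degrees. Origin: centre of its underside, 88 mm above the worktop; x up the slope, y across to the left, z square to the slope. Three 17 mm through holes at x -45 mm, y -40 (red ring), +25, +90 mm (plain); open beneath.
- red_hole (a point): Centre of the mouth of the red-ringed 17 mm hole, on the deck's upper face; axes as the deck's (z out of the hole, square to the slope). Red marks on both ledges stand in line with it. At the deck's right end, 79 and 93 mm to the right of this hole, four thin steel knife guide posts (8 mm thick; at deck x +85 and -85 mm) rise 60 mm from the deck.
- fence_slide (a joint): Position of the fence across the deck in m: + to the deck's left (deck y), range -0.075 to 0.100. It is the deck y of the fence's hole, so -0.040 puts it exactly over the red-ringed hole. The fence slides with light friction (about 1.5 N) and stays where it is left.
- fence_hole (a point): Centre of the 18 mm hole in the fence's aluminium foot plate, on the plate's upper face; axes as the deck's. The plate is 184 mm up the slope, 70 mm wide, 8 mm thick and lies on the deck; a short black line on its low end is in line with the hole.
- fence_grip (a point): Point on the fence's white upright wall to grip it by; axes as the deck's. The wall stands square to the slope on the foot plate and moves with it: 20 mm thick (along deck y), 90 mm long up the slope; its top lies 12 mm beyond this point (57 mm above the plate's underside); the point is at the middle of its length and thickness. The wall begins 40 mm up the slope from the fence's hole.
- screw_rest: Fixed wooden block 60 x 60 x 70 mm with an upright hole through its middle (17 mm) that holds the thumbscrew. Origin under its centre.
- thumbscrew: Loose thumbscrew, about 90 g: steel shank 14 mm thick, 62 mm long, its last 12 mm tapering to 6 mm; only pushed, needs no turning. Round black head 33 mm wide over its flutes, 39 mm high, with a 34 mm steel collar at its foot. Origin on the axis at the head's underside; z from shank to head. It starts upright in the rest, origin 70 mm high. Seated, its origin is 8 mm from red_hole along deck z.
- striped_mug: Loose striped mug, 81 mm wide, 94 mm high, handle 35 mm out; a bystander. Origin under it.
- yoghurt_pot: Loose yoghurt pot, 72 mm wide, 71 mm high; a bystander.
- onion: Loose onion, 78 mm wide, 85 mm high; a bystander.
- lemon: Loose lemon, 78 mm long; a bystander.
Not all that is in view belongs to the job. What is shaped like the thumbscrew but pink or white is not meant.

How it is judged:
By the outcome, as a careful person would: the job done as asked, in the order asked, and still so for the second after the job is handed in, with the robot touching nothing.
It also fails if it takes over 59 s, if anything falls off the work surface, if the arm or the gripper's body presses on something with over 40 N, if the wrist force passes 120 N, or if a joint passes its speed limit or range.

## Working session

There is one attempt and no reset: what is moved stays moved. The work goes in short steps, Python scripts to look and compute and a tool call to move; the robot and the scene stay as the last step left them, time stands still between calls to the robot, and variables do not carry over. Pictures are saved under pics/ and viewed, about 8 in all and at most 12, crops included, and the job is handed in when it is done.

Besides the shell and the picture viewer there is one more tool, called after "Call:" as a command line: name --pt "numbers of a row" for each row, then --argument value for the rest. play_rows: Moves the arm, as the interface text tells. Its arguments: {"type":"object","properties":{"plan":{"type":"array","items":{"type":"array","items":{"type":"number"}}}},"required":["plan"]}

```bash
mkdir -p pics; cat > h.py <<'E'
from workcell import *
import numpy as np, cv2
from scipy.spatial.transform import Rotation as R
def save(p,n): cv2.imwrite('pics/'+n,cv2.cvtColor(p['frame'],cv2.COLOR_RGB2BGR))
def proj(p,w):
    c=p['camera_from_world']@np.r_[w,1]; return p['cx']+p['fx']*c[0]/-c[2], p['cy']-p['fy']*c[1]/-c[2]
def unproj(p,u,v,d=None):
    d=p['depth'][int(v),int(u)] if d is None else d
    c=np.array([(u-p['cx'])/p['fx']*d,-(v-p['cy'])/p['fy']*d,-d,1]); return (np.linalg.inv(p['camera_from_world'])@c)[:3]
E
python3 - <<'E'
from h import *
np.set_printoptions(precision=4,suppress=True)
o=get_obs(); print(o)
P={n:camera(n) for n in('scene','top')}
for n,p in P.items():
    save(p,n+'0.png')
    for t in 'slicing_guide deck red_hole fence_hole fence_grip screw_rest thumbscrew striped_mug yoghurt_pot onion lemon'.split():
        r=pinpoint(t,p)[:3]
        print(n,t,[(np.round(x['centre'],4).tolist(),round(x['confidence'],2),[int(i) for i in proj(p,x['centre'])]) for x in r])
E
```

```text
{'clock': 0.0, 'joint_pos': array([ 1.213 ,  0.2414,  0.0037,  1.3352, -0.    ,  1.5708]), 'joint_vel': array([-0.0016, -0.0007, -0.0014, -0.0003, -0.    ,  0.0001]), 'tau': array([ -0.0009, -37.2318,  25.2409,   0.0168,  -0.0001,  -0.    ]), 'eef_pos': array([0.1749, 0.4678, 0.2304]), 'tool_rot': array([ 0.1251,  0.6959, -0.1265,  0.6957]), 'ft_force': array([-0.2499, -0.2315, -0.8248]), 'ft_torque': array([-0.0491, -0.0079, -0.0031]), 'grip_width': 0.08506078806743313}
scene slicing_guide [([0.6217, -0.0028, 0.0011], 0.77, [320, 232])]
scene deck [([0.6204, -0.0007, 0.089], 0.9, [318, 202]), ([0.7187, -0.3027, 0.0009], 0.53, [419, 275])]
scene red_hole [([0.5845, -0.042, 0.0779], 0.64, [313, 214])]
scene fence_hole [([0.5685, 0.0183, 0.081], 0.88, [297, 206])]
scene fence_grip [([0.6191, 0.0334, 0.1594], 0.91, [311, 172])]
scene screw_rest [([0.5568, -0.3931, -0.0043], 0.96, [380, 319])]
scene thumbscrew [([0.45, -0.4078, 0.0613], 0.98, [336, 311]), ([0.4847, -0.4783, 0.0633], 0.88, [374, 326]), ([0.5559, -0.4954, 0.0618], 0.8, [414, 320])]
scene striped_mug [([0.3856, -0.2744, 0.0
[... 556 characters left out ...]
1, -0.2741, 0.0012], 0.73, [332, 309]), ([0.5655, 0.0197, 0.0819], 0.57, [200, 230])]
top fence_grip [([0.6241, 0.0238, 0.1567], 0.84, [191, 198])]
top screw_rest [([0.5549, -0.3924, -0.0004], 0.63, [382, 238])]
top thumbscrew [([0.5575, -0.3915, 0.0682], 0.79, [386, 234]), ([0.552, -0.4922, 0.0644], 0.74, [431, 237]), ([0.48, -0.4758, 0.0609], 0.72, [424, 269])]
top striped_mug [([0.388, -0.2713, 0.0006], 0.93, [331, 309]), ([0.5647, 0.0221, 0.082], 0.56, [199, 230])]
top yoghurt_pot [([0.3685, -0.4755, -0.0034], 0.58, [418, 317])]
top onion [([0.7137, -0.3005, 0.001], 0.87, [343, 172]), ([0.3877, -0.2736, 0.0017], 0.67, [332, 309])]
top lemon [([0.6576, -0.4421, -0.004], 0.83, [402, 195])]
```

View pics/scene0.png

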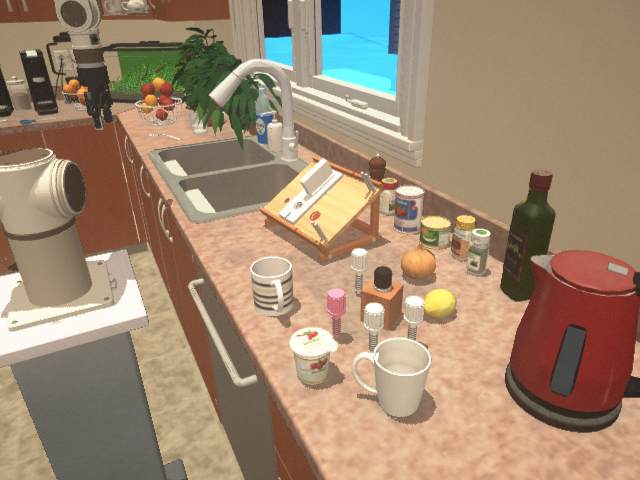

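View pics/top0.png

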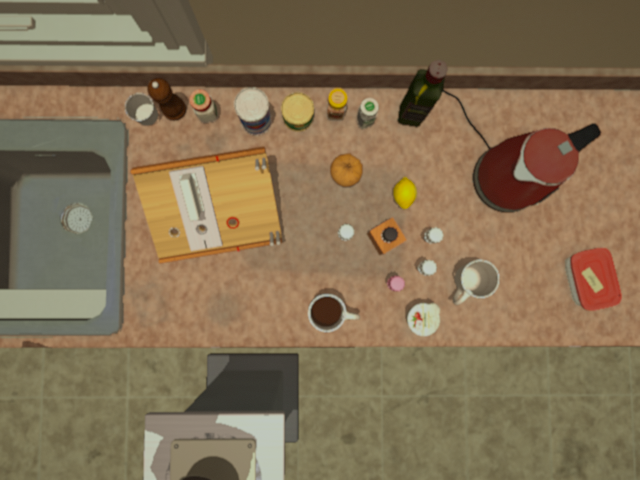

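The scene view shows the black-headed thumbscrew in its rest at (382,280), the fence at (315,190) and the red ring at (314,215). The top view agrees: rest (388,235), red ring (232,222) and fence hole (202,229). The pink and white items are decoys. Next I fit the deck plane and the red ring.

```bash
cat >> h.py <<'E'
np.set_printoptions(precision=4,suppress=True)
def deckR(yaw): return (R.from_euler('z',yaw)*R.from_euler('y',-np.pi/6)).as_matrix()
def toolR(D,flip=1): return np.c_[-D[:,2],flip*D[:,1],np.cross(-D[:,2],flip*D[:,1])]
def delta(pos,Rt):
    o=get_obs(); Rc=R.from_quat(o['tool_rot']).as_matrix()
    rv=R.from_matrix(Rc.T@Rt).as_rotvec()
    print('rotvec',rv,'deg',np.degrees(np.linalg.norm(rv)),'shift mm in current axes',1e3*Rc.T@(pos-o['eef_pos']),'in target axes',1e3*Rt.T@(pos-o['eef_pos']))
E
python3 - <<'E'
from h import *
o=get_obs(); print(R.from_quat(o['tool_rot']).as_matrix())
p=camera('top')
hsv=cv2.cvtColor(p['frame'],cv2.COLOR_RGB2HSV)
# plane fit of the deck's upper face right of the fence
pts=np.array([unproj(p,u,v) for u in range(222,262,2) for v in range(175,235,2)])
m=np.ones(len(pts),bool)
for _ in range(6):
    A=np.c_[pts[m,:2],np.ones(m.sum())]; c=np.linalg.lstsq(A,pts[m,2],rcond=None)[0]
    r=pts[:,2]-np.c_[pts[:,:2],np.ones(len(pts))]@c; m=abs(r)<0.004
n=np.r_[-c[:2],1]; n/=np.linalg.norm(n); print('n',n,'tilt',np.degrees(np.arccos(n[2])),'yaw',np.arctan2(-n[1],-n[0]),m.mean(),r[m].std())
red=((hsv[...,0]<6)|(hsv[...,0]>174))&(hsv[...,1]>150)&(hsv[...,2]>90)
red[:, :130]=0;red[:,290:]=0;red[:145]=0;red[265:]=0
k,l,s,ce=cv2.connectedComponentsWithStats(red.astype(np.uint8))
for i in range(1,k):
    if s[i,4]>=3:print(s[i],ce[i],unproj(p,*ce[i]))
E
```

```text
[[ 0.      0.3502  0.9367]
 [ 0.      0.9367 -0.3502]
 [-1.      0.      0.    ]]
n [-0.4836 -0.0712  0.8724] tilt 29.264402250271583 yaw 0.14619086796988 0.895 0.0019468669664419779
```

```bash
python3 - <<'E'
from h import *
D=deckR(.146); o=np.array([.6205,-.0015,.088])
for t in ([.567,.019,.0815],[.6215,.0286,.158],[.5845,-.044,.078]): print(D.T@(np.array(t)-o))
g=o+D@[.040,.022,.057]; print('grip',g)
delta(g+D[:,2]*.10,toolR(D))
print(R.from_matrix(toolR(D)).as_quat())
E
```

```text
[-0.0465  0.0281  0.0193]
[0.0396 0.0296 0.0579]
[-0.0412 -0.0368  0.0122]
grip [0.6234 0.0212 0.1574]
rotvec [-0.4921 -0.5124  0.1318] deg 41.40056475036661 shift mm in current axes [ -12.6579 -286.0178  532.6935] in target axes [ 153.2674 -507.6404  290.756 ]
[-0.0365  0.4987  0.0632  0.8637]
```

Call:
play_rows --pt "-2 -25.4 22.8 0 0 0 -1" --pt "-2 -25.4 22.8 0 0 0 -1" --pt "-2 -25.4 22.8 0 0 0 -1" --pt "-2 -25.4 22.8 0 0 0 -1" --pt "-2 -25.4 22.8 0 0 0 -1" --pt "-2 -25.4 22.8 0 0 0 -1" --pt "-2 -25.4 22.8 0 0 0 -1" --pt "-2 -25.4 22.8 0 0 0 -1" --pt "-2 -25.4 22.8 0 0 0 -1" --pt "-2 -25.4 22.8 0 0 0 -1" --pt "0 -4 38 0 0 0 -1" --pt "0 -4 38 0 0 0 -1" --pt "0 -4 38 0 0 0 -1" --pt "0 -4 38 0 0 0 -1" --pt "0 -4 38 0 0 0 -1" --pt "0 -4 38 0 0 0 -1"

```text
clock: 2.58
eef_pos: [0.5064, 0.0469, 0.2513]
tool_rot: [0.126, 0.696, -0.126, 0.696]
ft_force: [0.2, 0.3, 0.5]
grip_width: 0.0854
```

Call:
play_rows --pt "0 0 0 -0.0703 -0.0732 0.0188 -1" --pt "0 0 0 -0.0703 -0.0732 0.0188 -1" --pt "0 0 0 -0.0703 -0.0732 0.0188 -1" --pt "0 0 0 -0.0703 -0.0732 0.0188 -1" --pt "0 0 0 -0.0703 -0.0732 0.0188 -1" --pt "0 0 0 -0.0703 -0.0732 0.0188 -1" --pt "0 0 0 -0.0703 -0.0732 0.0188 -1" --pt "0 0 0 0 0 0 -1"

```text
clock: 3.25
eef_pos: [0.5002, 0.0475, 0.2478]
tool_rot: [-0.037, 0.501, 0.063, 0.863]
ft_force: [-0.9, -0.3, -1.2]
grip_width: 0.0853
```

```bash
cat >> h.py <<'E'
def wproj(p,w):
    c=p['camera_from_world']@np.r_[w,1]; v=np.array([c[0],-c[1],-c[2]]); th=np.arccos(v[2]/np.linalg.norm(v)); ph=v[:2]/np.linalg.norm(v[:2])
    return p['cx']+p['fx']*th*ph[0], p['cy']+p['fy']*th*ph[1]
def wunproj(p,u,v,q=None,n=None,d=None):
    "ray through pixel, cut with the plane (q,n) or at optical depth d"
    a=np.array([(u-p['cx'])/p['fx'],(v-p['cy'])/p['fy']]); th=np.linalg.norm(a); s=np.sin(th)/th if th>0 else 1
    T=np.linalg.inv(p['camera_from_world']); r=np.array([a[0]*s,-a[1]*s,-np.cos(th)])
    if q is None: return T[:3,:3]@(r/np.cos(th)*d)+T[:3,3]
    r=T[:3,:3]@r; return T[:3,3]+r*(n@(q-T[:3,3])/(n@r))
E
python3 - <<'E'
from h import *
D=deckR(.146); o=np.array([.6205,-.0015,.088])
g=o+D@[.040,.029,.057]
print(get_obs()['eef_pos'],get_obs()['ft_force']); delta(g+D[:,2]*.10,toolR(D))
p=camera('wrist'); save(p,'w1.png')
for t in 'deck red_hole fence_hole fence_grip'.split():
    print(t,[(x['centre'],D.T@(x['centre']-o),round(x['confidence'],2),wproj(p,x['centre'])) for x in pinpoint(t,p)[:2]])
E
```

```text
[0.5002 0.0475 0.2478] [-0.9315 -0.3018 -1.2312]
rotvec [ 0.0003 -0.0045  0.0001] deg 0.25883493020390713 shift mm in current axes [ 37.0943 -36.9949  57.1862] in target axes [ 37.3476 -36.9813  57.0299]
deck [([0.6217, -0.0007, 0.0879], array([ 0.0011,  0.0006, -0.0007]), 0.92, (np.float64(251.80484071075574), np.float64(229.5380909124169)))]
red_hole [([0.5818, -0.0514, 0.0758], array([-0.0455, -0.0437,  0.0122]), 0.86, (np.float64(199.89478544482844), np.float64(183.19195864130478)))]
fence_hole [([0.5624, 0.018, 0.0818], array([-0.0504,  0.0277,  0.022 ]), 0.88, (np.float64(276.010074373482), np.float64(177.01880553905931)))]
fence_grip [([0.6237, 0.0309, 0.1579], array([0.0418, 0.0316, 0.0566]), 0.62, (np.float64(279.2277618720126), np.float64(294.18305627824986)))]
```

View pics/w1.png

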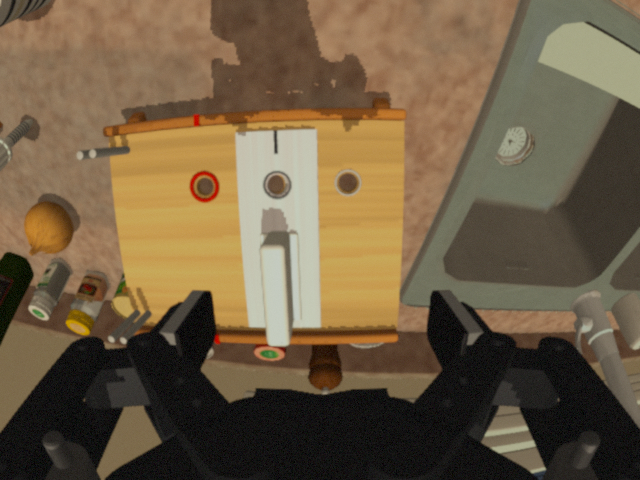

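The wrist view shows the red ring at (204.5,186), the fence hole at (277,184), the plain hole at (348,182), and the wall top from (276,238) to (278,345).

```bash
python3 - <<'E'
from h import *
D=deckR(.146); o=np.array([.6205,-.0015,.088]); n=D[:,2]
p=camera('wrist')
a=wunproj(p,204.5,186,o+n*.012,n); b=wunproj(p,348,182,o+n*.012,n); f=wunproj(p,277,184,o+n*.020,n)
print('red',a,'plain',b,'dist',np.linalg.norm(a-b),'fence',f)
yv=b-a; print('yaw',np.arctan2(-yv[0],yv[1]))
for q in (a,b,f): print(D.T@(q-o))
# wall end corners at top (z .069)
for u,v in ((263,248),(285,247),(266,345),(291,345)): print('wall',D.T@(wunproj(p,u,v,o+n*.069,n)-o))
# hole centres by ellipse: dark/red
hsv=cv2.cvtColor(p['frame'],cv2.COLOR_RGB2HSV)
red=((hsv[...,0]<8)|(hsv[...,0]>172))&(hsv[...,1]>150); red[:150]=0;red[220:]=0;red[:,:170]=0;red[:,240:]=0
v,u=np.nonzero(red);print('ring',(u.min()+u.max())/2,(v.min()+v.max())/2,len(u), cv2.fitEllipse(np.c_[u,v].astype(np.float32)))
E
```

```text
red [ 0.5916 -0.046   0.0816] plain [0.5712 0.0819 0.0807] dist 0.12955638793486035 fence [0.5767 0.0205 0.0879]
yaw 0.15870257421342251
[-0.0335 -0.0398  0.012 ]
[-0.0354  0.0897  0.012 ]
[-0.0349  0.0281  0.02  ]
wall [0.0077 0.0219 0.069 ]
wall [0.0069 0.0387 0.069 ]
wall [0.0936 0.0194 0.069 ]
wall [0.093  0.0406 0.069 ]
ring 204.0 176.5 234 ((203.93057250976562, 176.12261962890625), (25.51953887939453, 27.24311065673828), 172.06222534179688)
```

Call:
play_rows --pt "5 -12 19 0 -0.0022 0 -1" --pt "6 -12 19 0 -0.0022 0 -1" --pt "6 -13 19 0 0 0 -1" --pt "10 0 0 0 0 0 -1" --pt "10 0 0 0 0 0 -1" --pt "0 0 0 0 0 0 -1" --pt "0 0 0 0 0 0 -1" --pt "0 0 0 0 0 0 -1"

```text
clock: 4.22
eef_pos: [0.5764, 0.0221, 0.247]
tool_rot: [-0.036, 0.498, 0.064, 0.864]
ft_force: [-0.2, 0.3, 0.3]
grip_width: 0.085
```

```bash
python3 - <<'E'
from h import *
D=deckR(.15); o=np.array([.6205,-.0015,.088]); n=D[:,2]
g=o+D@[.040,.029,.057]
p=camera('wrist'); save(p,'w2.png')
delta(g-n*.019,toolR(D))
hsv=cv2.cvtColor(p['frame'],cv2.COLOR_RGB2HSV)
u0,v0=map(int,wproj(p,o+D@[-.045,-.04,.012])); print(u0,v0)
red=((hsv[...,0]<8)|(hsv[...,0]>172))&(hsv[...,1]>150); m=np.zeros_like(red); m[max(v0-25,0):v0+25,u0-25:u0+25]=1; red&=m
v,u=np.nonzero(red); e=cv2.fitEllipse(np.c_[u,v].astype(np.float32)); e2=((u.min()+u.max())/2,(v.min()+v.max())/2);print(e,e2)
q=wunproj(p,*e2,o+n*.012,n); print('red',q,D.T@(q-o))
for t in 'deck red_hole fence_hole fence_grip'.split():
    print(t,[(x['centre'],D.T@(x['centre']-o),round(x['confidence'],2),wproj(p,x['centre'])) for x in pinpoint(t,p)[:1]])
E
```

```text
rotvec [-0.003   0.0036  0.0018] deg 0.2849484440017222 shift mm in current axes [120.1325  -0.5646  -5.8277] in target axes [120.1515  -0.7598  -5.399 ]
230 108
((230.85939025878906, 112.21245574951172), (30.699996948242188, 31.905431747436523), 36.16729736328125) (np.float64(231.0), np.float64(112.0))
red [ 0.5841 -0.0472  0.0771] [-0.0425 -0.0398  0.012 ]
deck [([0.6248, 0.0012, 0.0874], array([ 0.0037,  0.002 , -0.0028]), 0.75, (np.float64(286.8483231417351), np.float64(167.68899068395694)))]
red_hole [([0.5805, -0.0481, 0.0777], array([-0.0454, -0.0401,  0.0143]), 0.81, (np.float64(229.80221081194145), np.float64(108.10027578485776)))]
fence_hole [([0.5624, 0.0194, 0.0816], array([-0.0502,  0.0293,  0.0216]), 0.91, (np.float64(320.0521539539304), np.float64(97.92074216390162)))]
fence_grip [([0.6244, 0.0326, 0.1565], array([0.042 , 0.0331, 0.0548]), 0.7, (np.float64(326.022200313116), np.float64(230.6647360541775)))]
```

View pics/w2.png

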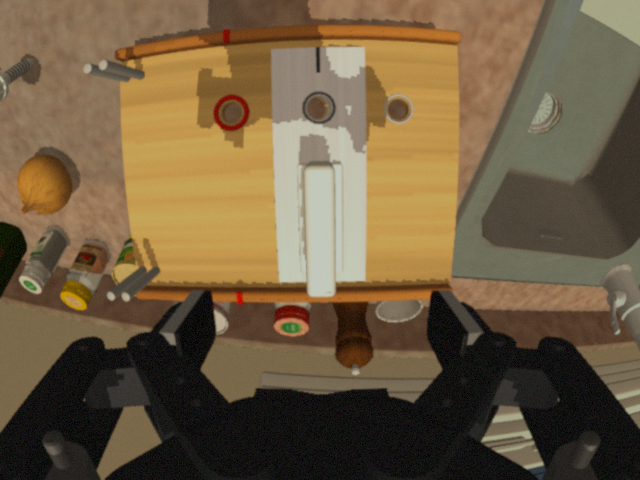

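The wrist view shows the red ring at (231,112), the fence hole at (319,107) and the wall centred between the open fingers at (320,230). I'm moving down to grip it.

Call:
play_rows --pt "20 0 0 -0.003 0.0036 0.0018 -1" --pt "20 0 -2 0 0 0 -1" --pt "20 0 -3 0 0 0 -1" --pt "20 0 0 0 0 0 -1" --pt "20 0 0 0 0 0 -1" --pt "20 0 0 0 0 0 -1" --pt "0 0 0 0 0 0 -1" --pt "0 0 0 0 0 0 1" --pt "0 0 0 0 0 0 1" --pt "0 0 0 0 0 0 1" --pt "0 0 0 0 0 0 1" --pt "0 0 0 0 0 0 1" --pt "0 0 0 0 0 0 1" --pt "0 0 0 0 0 0 1" --pt "0 0 0 0 0 0 1"

```text
clock: 5.72
eef_pos: [0.6329, 0.0297, 0.1431]
tool_rot: [-0.038, 0.497, 0.065, 0.864]
ft_force: [-4.3, -0.6, 5.3]
grip_width: 0.019
```

```bash
cat >> h.py <<'E'
def ring(p,w,r=25):
    "centre of the red ring near world point w, wrist image"
    hsv=cv2.cvtColor(p['frame'],cv2.COLOR_RGB2HSV); u0,v0=map(int,wproj(p,w))
    red=((hsv[...,0]<8)|(hsv[...,0]>172))&(hsv[...,1]>150); m=np.zeros_like(red); m[max(v0-r,0):v0+r,max(u0-r,0):u0+r]=1
    v,u=np.nonzero(red&m); return (u.min()+u.max())/2,(v.min()+v.max())/2,len(u)
E
python3 - <<'E'
from h import *
D=deckR(.15); o=np.array([.6205,-.0015,.088]); n=D[:,2]
ob=get_obs();print(ob['grip_width'],ob['ft_force'],D.T@(ob['eef_pos']-o)); p=camera('wrist'); save(p,'w3.png')
x=ring(p,o+D@[-.045,-.04,.012]);print(x,D.T@(wunproj(p,x[0],x[1],o+n*.012,n)-o))
print([(D.T@(x['centre']-o),wproj(p,x['centre'])) for x in pinpoint('fence_hole',p)])
E
```

```text
0.019031285252836705 [-4.2827 -0.6384  5.2591] [0.0422 0.029  0.0392]
(np.float64(173.0), np.float64(97.5), 725) [-0.0449 -0.0405  0.012 ]
[]
```

View pics/w3.png

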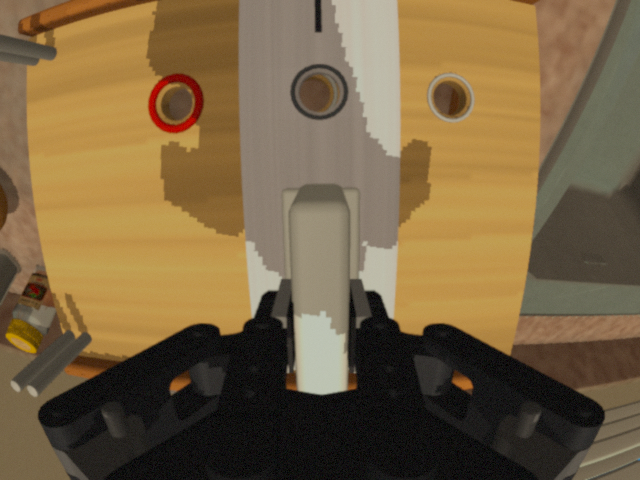

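The fence is gripped (opening 19 mm). The red ring is at (176,103), the fence hole at (319.5,91) and the plain hole at (450,97).

```bash
python3 - <<'E'
from h import *
D=deckR(.15); o=np.array([.6205,-.0015,.088]); n=D[:,2]; p=camera('wrist')
x=ring(p,o+D@[-.045,-.04,.012],40);print(x)
Q=[wunproj(p,u,v,o+n*z,n) for u,v,z in((x[0],x[1],.012),(319.5,91,.020),(450,97,.012))]
for q in Q: print(q,D.T@(q-o))
y=Q[2]-Q[0]; print('yaw',np.arctan2(-y[0],y[1]))
E
```

```text
(np.float64(175.5), np.float64(102.5), 1097)
[ 0.5841 -0.0467  0.0772] [-0.0424 -0.0392  0.012 ]
[0.5692 0.0195 0.0836] [-0.0434  0.0284  0.02  ]
[0.5634 0.0798 0.0763] [-0.0442  0.0889  0.012 ]
yaw 0.16243366765868375
```

Call:
play_rows --pt "0 -5 0 0 0 0 1" --pt "0 -9 0.1 0 0 0 1" --pt "0 -10 0.1 0 0 0 1" --pt "0 -10 0.1 0 0 0 1" --pt "0 -10 0.1 0 0 0 1" --pt "0 -10 0.1 0 0 0 1" --pt "0 -9 0.1 0 0 0 1" --pt "0 -5 0 0 0 0 1" --pt "0 0 0 0 0 0 1" --pt "0 0 0 0 0 0 1" --pt "0 0 0 0 0 0 1" --pt "0 0 0 0 0 0 1"

```text
clock: 6.87
eef_pos: [0.6444, -0.0388, 0.1431]
tool_rot: [-0.038, 0.497, 0.064, 0.864]
ft_force: [-1.4, -1.5, 5.9]
grip_width: 0.0189
```

```bash
python3 - <<'E'
from h import *
D=deckR(.15); o=np.array([.6205,-.0015,.088]); n=D[:,2]
ob=get_obs();print(ob['grip_width'],ob['ft_force'],D.T@(ob['eef_pos']-o)); p=camera('wrist'); save(p,'w4.png')
u,v=map(int,wproj(p,o+D@[-.0435,-.04,.02])); print(u,v)
c=p['frame'][max(0,v-60):v+60,u-80:u+80]; print(max(0,v-60),u-80)
cv2.imwrite('pics/w4c.png',cv2.cvtColor(cv2.resize(c,None,fx=5,fy=5,interpolation=cv2.INTER_CUBIC),cv2.COLOR_RGB2BGR))
E
```

```text
0.018893096065148277 [-1.4197 -1.485   5.8637] [ 0.0432 -0.0405  0.0387]
321 88
28 241
```

View pics/w4c.png

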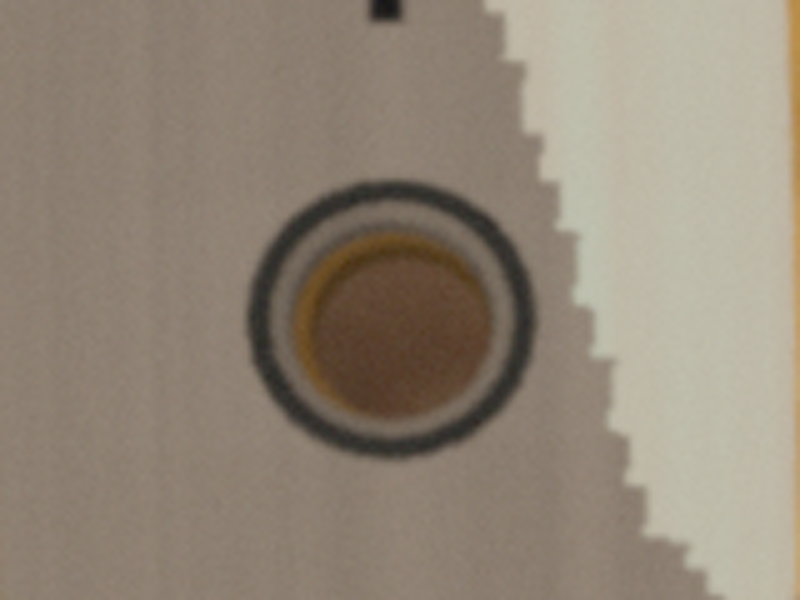

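The fence hole and deck hole are concentric to within about 1 mm; the crop centre is at about (319,92). I'll nudge the fence slightly, release it and back off.

Call:
play_rows --pt "0 0.8 0 0 0 0 1" --pt "0 0 0 0 0 0 1" --pt "0 0 0 0 0 0 1" --pt "0 0 0 0 0 0 -1" --pt "0 0 0 0 0 0 -1" --pt "0 0 0 0 0 0 -1" --pt "0 0 0 0 0 0 -1" --pt "0 0 0 0 0 0 -1" --pt "0 0 0 0 0 0 -1" --pt "0 0 0 0 0 0 -1" --pt "-15 0 0 0 0 0 -1" --pt "-20 0 0 0 0 0 -1" --pt "-25 0 0 0 0 0 -1" --pt "-25 0 0 0 0 0 -1" --pt "-25 0 0 0 0 0 -1" --pt "-20 0 0 0 0 0 -1" --pt "0 0 0 0 0 0 -1" --pt "0 0 0 0 0 0 -1" --pt "0 0 0 0 0 0 -1" --pt "0 0 0 0 0 0 -1"

```text
clock: 8.58
eef_pos: [0.5783, -0.0461, 0.2527]
tool_rot: [-0.037, 0.499, 0.065, 0.863]
ft_force: [0.6, -0.0, 0.6]
grip_width: 0.0854
```

```bash
python3 - <<'E'
from h import *
D=deckR(.155); o=np.array([.6205,-.0015,.088]); n=D[:,2]
ob=get_obs();print(ob['grip_width'],ob['ft_force'],D.T@(ob['eef_pos']-o)); p=camera('wrist'); save(p,'w5.png')
print([(x['centre'],D.T@(x['centre']-o),wproj(p,x['centre'])) for x in pinpoint('fence_hole',p)])
Rt=toolR((R.from_euler('z',.15)).as_matrix())
delta(np.array([.557,-.392,.20]),Rt)
# hole circles
u,v=map(int,wproj(p,o+D@[-.0435,-.04,.02])); y0=max(0,v-40)
g=cv2.cvtColor(p['frame'],cv2.COLOR_RGB2GRAY)[y0:v+40,u-40:u+40]
c=cv2.HoughCircles(g,cv2.HOUGH_GRADIENT,1,5,param1=100,param2=12,minRadius=6,maxRadius=22)
for a in c[0][:4]: q=wunproj(p,a[0]+u-40,a[1]+y0,o+n*.02,n); print(a,a[0]+u-40,a[1]+y0,q,D.T@(q-o))
t=pinpoint('red_hole',p); print(t)
E
```

```text
0.08540376674272239 [ 0.5719 -0.0457  0.6151] [ 0.0403 -0.0375  0.1669]
[([0.578, -0.0482, 0.0777], array([-0.0478, -0.0396,  0.0157]), (np.float64(318.08087801430815), np.float64(109.72483487585441)))]
rotvec [-0.0006  0.5216 -0.0006] deg 29.884462438150003 shift mm in current axes [   9.2056 -338.922   -89.1287] in target axes [  52.6177 -338.8581  -72.824 ]
[39.5 41.5 11.6] 316.5 115.5 [ 0.5802 -0.0491  0.0839] [-0.0429 -0.0408  0.02  ]
[39.5 46.5 14.7] 316.5 120.5 [ 0.5835 -0.0486  0.0858] [-0.039  -0.0408  0.02  ]
[44.5 40.5  9.6] 321.5 114.5 [ 0.579  -0.0454  0.0835] [-0.0437 -0.0369  0.02  ]
[37.5 36.5 10. ] 314.5 110.5 [ 0.5771 -0.0511  0.0819] [-0.0468 -0.0423  0.02  ]
[{'centre': [0.5837, -0.0504, 0.0753], 'confidence': 0.78}]
```

Call:
play_rows --pt "0 0 0 0 0.1043 0 -1" --pt "0 0 0 0 0.1043 0 -1" --pt "0 0 0 0 0.1043 0 -1" --pt "0 0 0 0 0.1043 0 -1" --pt "0 0 0 0 0.1043 0 -1" --pt "0 -33.9 -7.3 0 0 0 -1" --pt "0 -33.9 -7.3 0 0 0 -1" --pt "0 -33.9 -7.3 0 0 0 -1" --pt "0 -33.9 -7.3 0 0 0 -1" --pt "0 -33.9 -7.3 0 0 0 -1" --pt "0 -33.9 -7.3 0 0 0 -1" --pt "0 -33.9 -7.3 0 0 0 -1" --pt "0 -33.9 -7.3 0 0 0 -1" --pt "0 -33.9 -7.3 0 0 0 -1" --pt "0 -33.9 -7.3 0 0 0 -1" --pt "0 0 0 0 0 0 -1" --pt "0 0 0 0 0 0 -1" --pt "0 0 0 0 0 0 -1" --pt "0 0 0 0 0 0 -1"

```text
clock: 10.32
eef_pos: [0.5574, -0.3911, 0.2539]
tool_rot: [-0.053, 0.704, 0.054, 0.706]
ft_force: [0.4, -0.5, 0.6]
grip_width: 0.0849
```

```bash
python3 - <<'E'
from h import *
ob=get_obs();print(ob['eef_pos'],ob['joint_pos']); p=camera('wrist'); save(p,'w6.png')
for t in('thumbscrew','screw_rest'): print(t,[(x['centre'],round(x['confidence'],2),wproj(p,x['centre'])) for x in pinpoint(t,p)])
# black head top blob at z=.109
u,v=map(int,wproj(p,[.557,-.392,.109])); print(u,v)
Rt=toolR((R.from_euler('z',.15)).as_matrix()); delta(np.array([.557,-.392,.20]),Rt)
E
```

```text
[ 0.5574 -0.3911  0.2539] [-0.6128  0.6269  0.6541  1.5967  0.0022 -0.7636]
thumbscrew [([0.449, -0.4078, 0.0644], 0.97, (np.float64(320.30834954451853), np.float64(87.67803990068177))), ([0.5555, -0.3937, 0.0681], 0.95, (np.float64(318.14601824717386), np.float64(207.7576385696028))), ([0.4827, -0.4778, 0.0613], 0.92, (np.float64(237.84553931581092), np.float64(115.29403424439052))), ([0.5582, -0.2961, 0.0611], 0.74, (np.float64(419.6127881805231), np.float64(224.88975091673606))), ([0.6388, -0.0367, 0.1559], 0.73, (np.float64(635.4872570289306), np.float64(355.67038251899726))), ([0.5519, -0.4914, 0.0576], 0.59, (np.float64(216.0511426512016), np.float64(187.53851132904504)))]
screw_rest [([0.555, -0.3936, -0.0022], 0.73, (np.float64(318.7147950866543), np.float64(195.1604604268886)))]
319 219
rotvec [0.0015 0.0033 0.0004] deg 0.20828618610807342 shift mm in current axes [54.8145 -0.9202 -1.0032] in target axes [54.8171 -0.946  -0.8211]
```

View pics/w6.png

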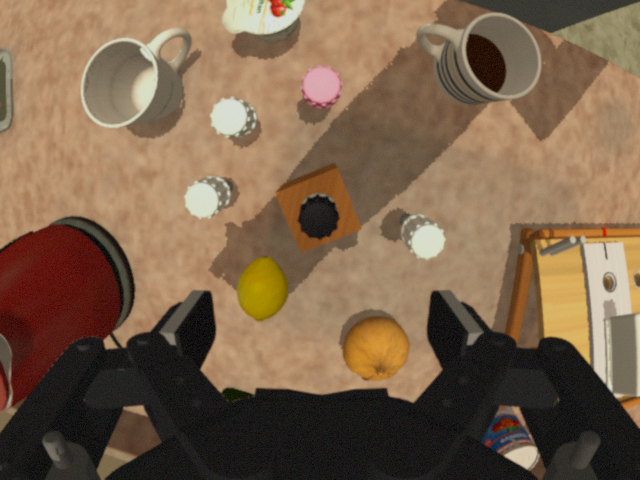

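The wrist view shows the black head at (319,217), the decoys clear of the fingers and the mug out at (487,60). I'm descending and gripping.

Call:
play_rows --pt "20 -0.5 -1 0.0015 0.0033 0 -1" --pt "25 -0.6 -1.1 0 0 0 -1" --pt "25 0 0 0 0 0 -1" --pt "25 0 0 0 0 0 -1" --pt "25 0 0 0 0 0 -1" --pt "20 0 0 0 0 0 -1" --pt "20 0 0 0 0 0 -1" --pt "20 0 0 0 0 0 -1" --pt "0 0 0 0 0 0 -1" --pt "0 0 0 0 0 0 -1" --pt "0 0 0 0 0 0 -1"

```text
clock: 11.38
eef_pos: [0.5561, -0.3938, 0.0759]
tool_rot: [-0.053, 0.705, 0.052, 0.706]
ft_force: [-0.6, -0.6, 0.9]
grip_width: 0.0856
```

Call:
play_rows --pt "0 0 0 0 0 0 1" --pt "0 0 0 0 0 0 1" --pt "0 0 0 0 0 0 1" --pt "0 0 0 0 0 0 1" --pt "0 0 0 0 0 0 1" --pt "0 0 0 0 0 0 1" --pt "0 0 0 0 0 0 1" --pt "0 0 0 0 0 0 1"

```text
clock: 12.05
eef_pos: [0.5555, -0.3942, 0.0752]
tool_rot: [-0.053, 0.705, 0.052, 0.705]
ft_force: [0.3, 0.2, 5.1]
grip_width: 0.0298
```

Call:
play_rows --pt "-8 0 0 0 0 0 1" --pt "-12 0 0 0 0 0 1" --pt "-15 0 0 0 0 0 1" --pt "-20 0 0 0 0 0 1" --pt "-25 0 0 0 0 0 1" --pt "-30 0 0 0 0 0 1" --pt "-30 0 0 0 0 0 1" --pt "-30 0 0 0 0 0 1" --pt "-25 0 0 0 0 0 1" --pt "-10 0 0 0 0 0 1" --pt "0 0 0 0 0 0 1" --pt "0 0 0 0 0 0 1"

```text
clock: 13.05
eef_pos: [0.5552, -0.3938, 0.2791]
tool_rot: [-0.052, 0.705, 0.052, 0.705]
ft_force: [0.8, 0.1, -1.5]
grip_width: 0.0296
```

```bash
python3 - <<'E'
from h import *
ob=get_obs();print(ob['eef_pos'],ob['grip_width'],ob['ft_force'])
D=deckR(.155); F=np.array([.5797,-.0487,.0837])
delta(F+D[:,2]*.0922,toolR(D))
p=camera('wrist'); save(p,'w7.png'); Rc=R.from_quat(ob['tool_rot']).as_matrix()
for l in(.005,.067): print(wproj(p,ob['eef_pos']+Rc[:,0]*l))
E
```

```text
[ 0.5552 -0.3938  0.2791] 0.029597690520910658 [ 0.8064  0.0735 -1.4652]
rotvec [-0.0069 -0.5241  0.0021] deg 30.030102715147514 shift mm in current axes [115.4675 337.4294  29.0183] in target axes [115.7657 337.1855 -30.621 ]
(np.float64(320.7660623854567), np.float64(292.16212680174965))
(np.float64(320.77144184749494), np.float64(249.78118466794805))
```

View pics/w7.png

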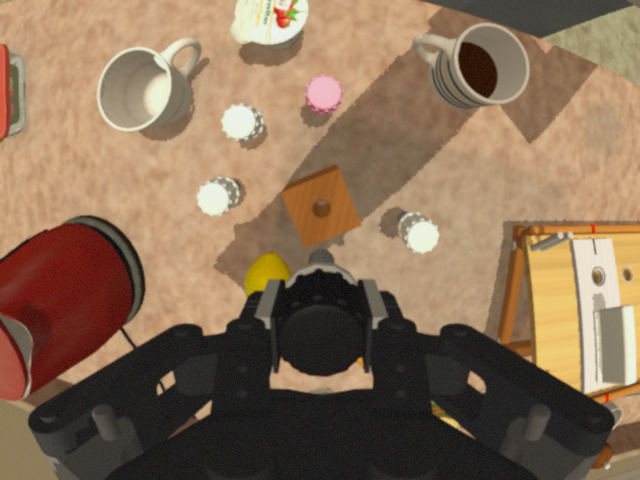

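The thumbscrew is held straight, with its tip at (320,253) as predicted. I'm carrying it to the deck.

Call:
play_rows --pt "0 20 0 0 0 0 1" --pt "0 32 0 0 0 0 1" --pt "0 35 0 0 0 0 1" --pt "0 35 0 0 0 0 1" --pt "0 35 0 0 0 0 1" --pt "0 35 0 0 0 0 1" --pt "0 35 0 0 0 0 1" --pt "0 35 0 0 0 0 1" --pt "0 35 0 0 0 0 1" --pt "0 25 0 0 0 0 1" --pt "0 15 0 0 0 0 1" --pt "0 0 0 -0.0014 -0.1048 0.0004 1" --pt "0 0 0 -0.0014 -0.1048 0.0004 1" --pt "0 0 0 -0.0014 -0.1048 0.0004 1" --pt "0 0 0 -0.0014 -0.1048 0.0004 1" --pt "0 0 0 -0.0014 -0.1048 0.0004 1" --pt "0 0 0 0 0 0 1" --pt "0 0 0 0 0 0 1" --pt "0 0 0 0 0 0 1" --pt "0 0 0 0 0 0 1"

```text
clock: 14.77
eef_pos: [0.508, -0.0608, 0.2812]
tool_rot: [-0.039, 0.498, 0.067, 0.864]
ft_force: [-0.1, -0.0, -1.1]
grip_width: 0.0296
```

```bash
python3 - <<'E'
from h import *
ob=get_obs();print(ob['eef_pos'],ob['grip_width'],ob['ft_force'])
D=deckR(.155); F=np.array([.5797,-.0487,.0837])
delta(F+D[:,2]*.0922,toolR(D))
E
```

```text
[ 0.508  -0.0608  0.2812] 0.02956442461263717 [-0.0503 -0.0177 -1.0566]
rotvec [0.0009 0.0015 0.0008] deg 0.10961569461058632 shift mm in current axes [115.1387   1.0137 -35.9687] in target axes [115.1915   0.8864 -35.8025]
```

Call:
play_rows --pt "0 1 -18 0.0009 0.0015 0.0008 1" --pt "10 0 -18 0 0 0 1" --pt "20 0 0 0 0 0 1" --pt "20 0 0 0 0 0 1" --pt "20 0 0 0 0 0 1" --pt "20 0 0 0 0 0 1" --pt "10 0 0 0 0 0 1" --pt "5 0 0 0 0 0 1" --pt "0 0 0 0 0 0 1" --pt "0 0 0 0 0 0 1" --pt "0 0 0 0 0 0 1"

```text
clock: 15.68
eef_pos: [0.5274, -0.0563, 0.1714]
tool_rot: [-0.038, 0.499, 0.067, 0.863]
ft_force: [0.0, -0.3, -0.8]
grip_width: 0.0294
```

```bash
python3 - <<'E'
from h import *
ob=get_obs();print(ob['eef_pos'],ob['grip_width'],ob['ft_force'])
D=deckR(.155); F=np.array([.5797,-.0487,.0837])
delta(F+D[:,2]*.0922,toolR(D))
p=camera('wrist'); save(p,'w8.png'); Rc=R.from_quat(ob['tool_rot']).as_matrix()
for l in(.005,.067): print(wproj(p,ob['eef_pos']+Rc[:,0]*l))
print('F',wproj(p,F))
c=p['frame'][120:320,200:440]; cv2.imwrite('pics/w8c.png',cv2.cvtColor(cv2.resize(c,None,fx=3,fy=3,interpolation=cv2.INTER_CUBIC),cv2.COLOR_RGB2BGR))
E
```

```text
[ 0.5274 -0.0563  0.1714] 0.02937544931391953 [ 0.0298 -0.3162 -0.7598]
rotvec [-0.0004 -0.0001 -0.0003] deg 0.030278328484234816 shift mm in current axes [10.1771 -0.5684  1.8909] in target axes [10.1775 -0.5664  1.8893]
(np.float64(320.90100801663135), np.float64(293.53028835072143))
(np.float64(320.92475153033513), np.float64(250.71493657981796))
F (np.float64(320.0633154751071), np.float64(237.9348611369782))
```

View pics/w8c.png

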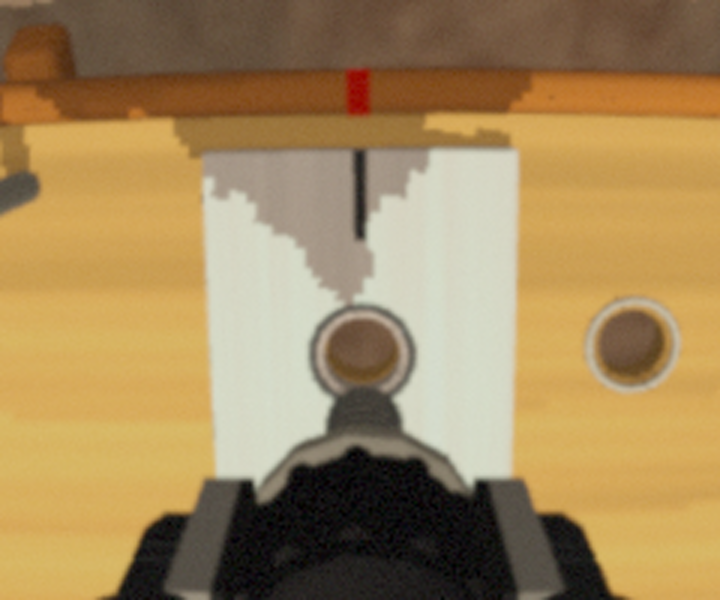

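The fence hole is at (320.3,237.3), within 1 px of the prediction, its black line is in line with the red mark, and the screw tip is at (321,252). I'm inserting it.

Call:
play_rows --pt "0 -0.6 1 0 0 0 1" --pt "5 0 0 0 0 0 1" --pt "5 0 0 0 0 0 1" --pt "5 0 0 0 0 0 1" --pt "5 0 0 0 0 0 1" --pt "5 0 0 0 0 0 1" --pt "5 0 0 0 0 0 1" --pt "5 0 0 0 0 0 1" --pt "5 0 0 0 0 0 1" --pt "0 0 0 0 0 0 1" --pt "0 0 0 0 0 0 1"

```text
clock: 16.65
eef_pos: [0.5468, -0.0533, 0.1355]
tool_rot: [-0.038, 0.5, 0.067, 0.863]
ft_force: [0.1, 0.3, -1.6]
grip_width: 0.0294
```

```bash
python3 - <<'E'
from h import *
ob=get_obs();D=deckR(.155); F=np.array([.5797,-.0487,.0837])
print(ob['ft_force'],D.T@ob['ft_force'],ob['ft_torque']); delta(F+D[:,2]*.0052,toolR(D))
E
```

```text
[ 0.0972  0.3306 -1.5892] [-0.6672  0.3116 -1.4498] [-0.1177  0.555   0.0569]
rotvec [-0.0008 -0.0026 -0.0011] deg 0.16694636677592511 shift mm in current axes [56.2413 -0.5808  3.0313] in target axes [56.2495 -0.5188  2.8874]
```

Call:
play_rows --pt "0 0 0 0 0 0 1" --pt "0 0 0 0 0 0 1" --pt "0 0 0 0 0 0 1" --pt "0 0 0 0 0 0 1"

```text
clock: 16.98
eef_pos: [0.5471, -0.0535, 0.1364]
tool_rot: [-0.038, 0.499, 0.067, 0.863]
ft_force: [-0.0, -0.6, -1.3]
grip_width: 0.0296
```

```bash
python3 - <<'E'
from h import *
ob=get_obs();D=deckR(.155); F=np.array([.5797,-.0487,.0837])
print(ob['ft_force'],D.T@ob['ft_force'],ob['ft_torque']); delta(F+D[:,2]*.0052,toolR(D))
p=camera('wrist'); c=p['frame'][120:320,200:440]; print(wproj(p,F)); cv2.imwrite('pics/w9c.png',cv2.cvtColor(cv2.resize(c,None,fx=3,fy=3,interpolation=cv2.INTER_CUBIC),cv2.COLOR_RGB2BGR))
E
```

```text
[-0.0221 -0.5526 -1.3286] [-0.7571 -0.5426 -1.0971] [-0.0911  0.6172  0.0435]
rotvec [-0.0008 -0.001  -0.0006] deg 0.07911336599291274 shift mm in current axes [56.9459 -0.3311  2.2658] in target axes [56.9482 -0.2995  2.2098]
(np.float64(320.4234546961034), np.float64(256.95696070821356))
```

View pics/w9c.png

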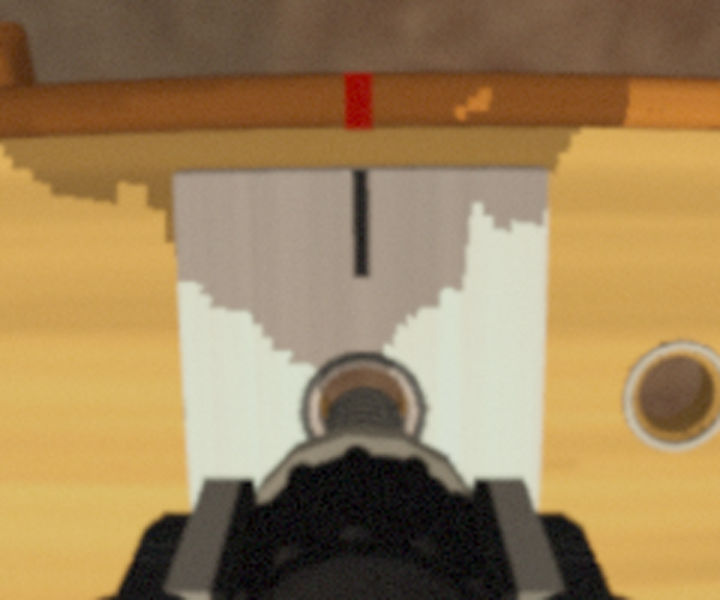

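The tip is just inside the hole (it enters at crop (364,400)) with no contact force. I'll continue.

Call:
play_rows --pt "0 0 1.5 0 0 0 1" --pt "0 0 0 0 0 0 1" --pt "4 0 0 0 0 0 1" --pt "4 0 0 0 0 0 1" --pt "4 0 0 0 0 0 1" --pt "4 0 0 0 0 0 1" --pt "4 0 0 0 0 0 1" --pt "0 0 0 0 0 0 1" --pt "0 0 0 0 0 0 1"

```text
clock: 17.78
eef_pos: [0.5579, -0.0516, 0.1188]
tool_rot: [-0.038, 0.5, 0.067, 0.863]
ft_force: [0.5, -0.8, -0.9]
grip_width: 0.0298
```

```bash
cat > st.py <<'E'
from h import *
ob=get_obs();D=deckR(.155); F=np.array([.5797,-.0487,.0837])
print(D.T@ob['ft_force'],ob['ft_torque']); delta(F+D[:,2]*.0052,toolR(D))
E
python3 st.py
```

```text
[-0.1259 -0.8665 -0.9443] [-0.0658  0.5749  0.0518]
rotvec [-0.0008 -0.0026 -0.0012] deg 0.17092623052356654 shift mm in current axes [36.2268 -0.5911  1.5852] in target axes [36.2315 -0.5496  1.4902]
```

Moving freely, with no contact force.

Call:
play_rows --pt "0 -0.4 0.8 0 0 0 1" --pt "4 0 0 0 0 0 1" --pt "4 0 0 0 0 0 1" --pt "4 0 0 0 0 0 1" --pt "4 0 0 0 0 0 1" --pt "4 0 0 0 0 0 1" --pt "4 0 0 0 0 0 1" --pt "0 0 0 0 0 0 1" --pt "0 0 0 0 0 0 1"

```text
clock: 18.53
eef_pos: [0.5705, -0.05, 0.0986]
tool_rot: [-0.038, 0.5, 0.067, 0.863]
ft_force: [-0.4, 0.1, -1.4]
grip_width: 0.0296
```

```bash
python3 st.py
```

```text
[-1.016   0.2044 -0.9957] [-0.1435  0.6105  0.0122]
rotvec [-0.0008 -0.0024 -0.0011] deg 0.1582496671945168 shift mm in current axes [12.3141 -0.1605  0.6369] in target axes [12.3157 -0.1472  0.6075]
```

Call:
play_rows --pt "4 0 0 0 0 0 1" --pt "3 0 0 0 0 0 1" --pt "2 0 0 0 0 0 1" --pt "1 0 0 0 0 0 1" --pt "0 0 0 0 0 0 1" --pt "0 0 0 0 0 0 1"

```text
clock: 19.03
eef_pos: [0.5756, -0.0493, 0.0903]
tool_rot: [-0.038, 0.499, 0.067, 0.863]
ft_force: [-0.1, -1.0, -2.1]
grip_width: 0.0295
```

```bash
python3 st.py
```

```text
[-1.2546 -0.9556 -1.6981] [-0.097   0.7012 -0.0043]
rotvec [-0.0008 -0.0016 -0.0008] deg 0.11433077977409797 shift mm in current axes [ 2.6427 -0.0462  0.2916] in target axes [ 2.6432 -0.0442  0.2872]
```

Call:
play_rows --pt "1 0 0 0 0 0 1" --pt "1 0 0 0 0 0 1" --pt "0.5 0 0 0 0 0 1" --pt "0 0 0 0 0 0 1" --pt "0 0 0 0 0 0 1"

```text
clock: 19.45
eef_pos: [0.5768, -0.0491, 0.0882]
tool_rot: [-0.038, 0.499, 0.067, 0.863]
ft_force: [-0.8, -0.1, -1.2]
grip_width: 0.03
```

```bash
python3 st.py
```

```text
[-1.3295  0.0492 -0.6733] [-0.1053  0.6043  0.007 ]
rotvec [-0.0008 -0.0016 -0.0008] deg 0.11396612703035593 shift mm in current axes [ 0.1736 -0.0235  0.3007] in target axes [ 0.1741 -0.0236  0.3004]
```

Call:
play_rows --pt "0.7 0 0 0 0 0 1" --pt "0.7 0 0 0 0 0 1" --pt "0 0 0 0 0 0 1" --pt "0 0 0 0 0 0 1"

```text
clock: 19.78
eef_pos: [0.5775, -0.0491, 0.0873]
tool_rot: [-0.038, 0.499, 0.067, 0.863]
ft_force: [-3.5, -0.7, 2.5]
grip_width: 0.0297
```

```bash
python3 st.py
```

```text
[-1.8473 -0.1805  3.9737] [-0.0378  0.7497  0.0532]
rotvec [-0.0009 -0.0013 -0.0007] deg 0.09737999932304582 shift mm in current axes [-0.9622  0.0217  0.1639] in target axes [-0.962   0.0209  0.1652]
```

Contact has begun. A bit more push to confirm.

Call:
play_rows --pt "0.7 0 0 0 0 0 1" --pt "0.6 0 0 0 0 0 1" --pt "0 0 0 0 0 0 1" --pt "0 0 0 0 0 0 1"

```text
clock: 20.12
eef_pos: [0.5776, -0.0491, 0.0872]
tool_rot: [-0.038, 0.499, 0.067, 0.863]
ft_force: [-13.0, -0.3, 15.1]
grip_width: 0.0299
```

```bash
python3 st.py
```

```text
[-3.5621  1.7176 19.5159] [0.0711 1.2817 0.2347]
rotvec [-0.0011 -0.0008 -0.0006] deg 0.08364537875338471 shift mm in current axes [-1.1057  0.0345  0.1297] in target axes [-1.1056  0.0337  0.1305]
```

Hard stop at 19.5 N. Now I release and back off.

Call:
play_rows --pt "-0.6 0 0 0 0 0 1" --pt "0 0 0 0 0 0 -1" --pt "0 0 0 0 0 0 -1" --pt "0 0 0 0 0 0 -1" --pt "0 0 0 0 0 0 -1" --pt "0 0 0 0 0 0 -1" --pt "0 0 0 0 0 0 -1" --pt "0 0 0 0 0 0 -1" --pt "-10 0 0 0 0 0 -1" --pt "-15 0 0 0 0 0 -1" --pt "-20 0 0 0 0 0 -1" --pt "-25 0 0 0 0 0 -1" --pt "-25 0 0 0 0 0 -1" --pt "-25 0 0 0 0 0 -1" --pt "0 0 0 0 0 0 -1" --pt "0 0 0 0 0 0 -1" --pt "0 0 0 0 0 0 -1" --pt "0 0 0 0 0 0 -1"

```text
clock: 21.62
eef_pos: [0.5182, -0.0581, 0.1893]
tool_rot: [-0.038, 0.5, 0.067, 0.863]
ft_force: [0.7, -0.6, -0.3]
grip_width: 0.0852
```

```bash
python3 - <<'E'
from h import *
D=deckR(.155); F=np.array([.5797,-.0487,.0837])
p=camera('wrist'); q=camera('scene')
for n,c in(('wrist',p),('scene',q)): print(n,[(x['centre'],D.T@(x['centre']-F),round(x['confidence'],2)) for x in pinpoint('thumbscrew',c) if abs(x['centre'][1])<.15])
for t,w in dict(striped_mug=[.387,-.273],yoghurt_pot=[.369,-.474],onion=[.716,-.302],lemon=[.657,-.44]).items(): print(t,[x['centre'] for x in pinpoint(t,q)[:2]],w)
a=p['frame'][40:400,100:540]
b=q['frame'][140:260,240:400]
a=cv2.resize(a,(440,360)); b=cv2.resize(b,(480,360),interpolation=cv2.INTER_CUBIC)[:,60:420]
cv2.imwrite('pics/w10.png',cv2.cvtColor(np.hstack([a,b]),cv2.COLOR_RGB2BGR))
# top of head height: depth of wrist
T=np.linalg.inv(p['camera_from_world']); u,v=map(int,wproj(p,F+D[:,2]*.039)); print(u,v)
for du,dv in((0,0),(4,0),(-4,0),(0,5),(0,-5)):
    d=p['depth'][v+dv,u+du]; print(D.T@(wunproj(p,u+du,v+dv,d=d)-F))
E
```

```text
wrist [([0.5774, -0.0515, 0.0813], array([-0.0035, -0.0024, -0.0007]), 0.84)]
scene [([0.5771, -0.0451, 0.0817], array([-0.0027,  0.004 , -0.0007]), 0.6)]
striped_mug [[0.3889, -0.2734, 0.0022]] [0.387, -0.273]
yoghurt_pot [[0.3735, -0.4755, 0.0012], [0.5791, -0.0545, 0.0792]] [0.369, -0.474]
onion [[0.7198, -0.3038, -0.0015]] [0.716, -0.302]
lemon [[0.6554, -0.4422, -0.002], [0.5814, -0.0458, 0.0746]] [0.657, -0.44]
320 245
[ 0.0004 -0.0003  0.0375]
[0.0007 0.0023 0.0363]
[ 0.0007 -0.0028  0.0363]
[ 0.0039 -0.0003  0.0367]
[-0.0028 -0.0003  0.0369]
```

View pics/w10.png

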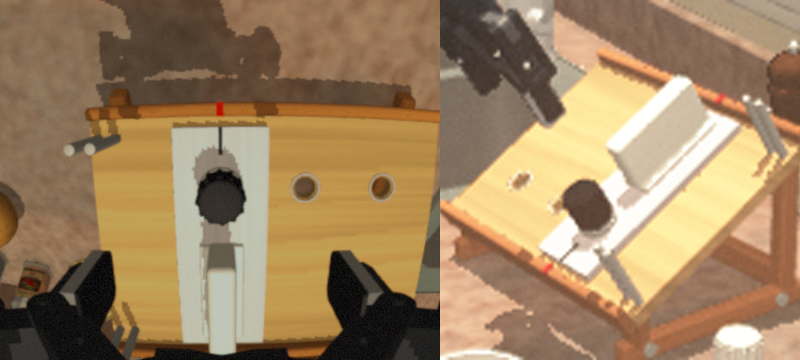

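The screw head sits flat on the plate at (220,195). Its top is level and 37 mm above the plate, against 39 mm nominal, which is within calibration error. The bystanders haven't moved and the gripper is clear.

```bash
python3 -c "
from workcell import *
print(job_done())"
```

```text
the job is handed in; nothing more can be done
None
```

The slicing guide is set for thin slices and handed in at about 22 s on the robot's clock. I slid the fence until its hole lay over the red-ringed hole. Then I took the black thumbscrew from its rest and pushed it square to the slope through both holes. It came to a hard stop at about 20 N. I let go and backed the gripper off about 120 mm.

**Final checks:**
- **Fence:** its black line is level with the red mark on the low ledge.
- **Thumbscrew:** the head's top is level and about 37 mm above the plate, against 39 mm nominal. The pinpoint network put its origin 3 to 5 mm off sideways, with the wrist and scene cameras disagreeing on direction. That is about the network's 4 mm accuracy. Along the slope normal it agreed within 1 mm.
- **Bystanders:** the mug, yoghurt pot, onion and lemon were all found within about 5 mm of where they started, which is within the network's accuracy.

**One disagreement:** during insertion, the measured travel first lagged the commanded travel by about 10 mm. No contact force showed, so I finished in small steps using the measured pose.

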